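Slide the square rivet tin out of the row

TASK

On the green cutting mat three metal tins stand in a row, touching each other: two are round and one, which holds the rivets, is square. Push the square tin straight out of the row, sliding flat on the mat, until all of it lies beyond the white line on the clear part of the mat, and leave it there. Do not lift or tip it, and leave the two round tins where they stand.

Things in the scene. Friction and masses are not known exactly. Their poses are not given: they have to be found in the camera images.
- mat: Fixed green cutting mat, 260 (x) by 300 (y) by 3 mm. Origin: centre of its underside, on the table; x points from the tins to the clear part, away from the robot within about 20 degrees; z up. Flush white line along y at mat x -21 to -17 mm. The tins' centres start at mat x -65 mm, y -72, 0, +72 mm, in any order. Bottles (to 100 mm tall) and a spool stand off the mat's two y ends.
- square_tin: The tin to push out: square closed tin of bare aluminium, 72 x 72 mm, 34 mm tall, about 0.25 kg. Its lid (the top 14 mm) overhangs the body by 1 mm all round. Origin: centre of its underside, on the mat's top (3 mm above the table); z up, x and y along its sides, at the start along the mat's x and y.
- round_tin_a: Round closed tin of bare aluminium, 72 mm diameter at the lid (70 mm below it) and 34 mm tall, about 0.3 kg, loose on the mat in the row. Origin: centre of its underside, z up. Must stay where it stands.
- round_tin_b: A second round tin just like round_tin_a. Must stay where it stands.

How it is judged:
By the outcome, as a careful person would: the job done as asked, in the order asked, and still so for the second after the job is handed in, with the robot touching nothing.
It also fails if it takes over 29 s, if anything falls off the work surface, if the arm or the gripper's body presses on something with over 40 N, if the wrist force passes 120 N, or if a joint passes its speed limit or range.

ROBOT

A 7-joint arm with a two-finger parallel gripper is mounted at the origin on the work surface. World frame = base frame: x ahead of the robot, y to its left, z up, the work surface at z = 0. Lengths are in mm, angles in rad, forces in N, time in s.
With the tool pointing down it reaches from about 350 to 900 mm from the base axis. Payload 19.9 kg.
Tool frame: the origin (TCP) lies midway between the tips of the shut fingers; the grasp point (between the pads) lies env.tcp_to_grasp behind it (env.tcp_to_grasp is the distance from the TCP to the grasp point, in mm); z points along the fingers, y is the line along which they close (so a half turn about z gives the same grasp; the last joint's range is limited). The gripper opens to 94 mm and grips with 3 to 60 N. Pads are 16 mm wide; open, the fingers measure 119 mm over their backs; the gripper's body (75 mm by 177 mm) begins 78 mm behind the grasp point.
Start: joints at [1.058, 0.417, -0.01, 1.614, 0.005, 1.111, -0.053], TCP at [283.49, -556.985, 205.425] pointing down, gripper open.
Joint ranges: [-2.81, 2.81], [-0.39, 2.02], [-1.27, 1.25], [0.06, 2.57], [-1.19, 4.33], [0.19, 2], [-2.82, 2.82]. Speed limits (rad/s): [1.89, 1.89, 2.39, 2.39, 3.01, 3.01, 3.01].

INTERFACE

Orientations are given as a rotation vector (axis times angle).
In Python, from station import readout, viewer, ticket, env gives the robot as it stands.
- The arm moves only by the shell command python3 -m handwheel 'ROWS' [OPENING] [FORCE]. ROWS is JSON, a list that holds one entry, the list of rows, each a list of 6 numbers: the shift along the tool's x, y, z in mm, then the turn, a rotation vector about the tool's x, y, z in degrees. A call has 1 to 20 rows; each row shifts and turns the commanded pose from where the row before left it, along the tool's axes as they then stand; what a row does not reach is not made up. A row lasts 1/10 s, in which the tool goes at most 50 mm and 8.59 degrees, less where a joint would pass 70% of its speed; a pose out of reach is approached as far as the arm can. A call is refused whole if a number of a shift passes 50 or a number of a turn 8.59, either way. A call with a gripper value outside its range is refused whole. OPENING is the finger opening in mm, from 0 to 94, set as the call begins (- or left out, the last holds). The fingers move at their own pace and stop on an object; FORCE is the grip in N (left out, the last holds). Time passes only in rows, so rows that do not move let the fingers close. It gives the time, the measured TCP pose, the force, the opening and the grip force at its end, in the units of the state.
- readout.read_state(): the state, without advancing time (a new reading comes with each control period).
- viewer.capture(name): name is "scene" or "top" or "wrist"; returns a dict with "color" (420x560x3 uint8, blue, green, red), "mtx" (3x3 intrinsics, pixels), "pose" (4x4, takes a point from camera to world coordinates). Camera axes: x right, y down, z forward; pixel columns grow to the right and rows downward; lengths in mm; the calibration is good to about 2 mm. The wrist camera is an equidistant fisheye: a pixel r from the principal point sees the ray r / f radians off the axis. A picture is of the moment at which its call begins. There is no depth.
- ticket.finish_job(): hands the job in; it is judged then, once.
The state is a dict: "clock": time; "joint_positions": joint angles; "qvel": joint speeds; "joint_torque": joint torques, N m; "ee_pos": TCP position; "orientation": TCP orientation; "contact_force": force on the tool from outside, world axes, zero at the start; "ft_torque": the same for the moment, N m; "gripper_width": opening from 0.0 (shut) to 1.0 (fully open); "finger_force": force on a finger pad.
Only numpy, scipy, OpenCV 4.12 (cv2) and the standard library are available. Lean on these libraries where they do the work, as an engineer would, in place of code of your own. Each camera call takes 0.05 s, during which the arm holds its last target. There are 200 camera calls.

## Working session

There is one attempt and no reset: what is moved stays moved. The work goes in short steps, Python scripts to look and compute and a shell command to move; the robot and the scene stay as the last step left them, time stands still between calls to the robot, and variables do not carry over. Pictures are saved under pics/ and viewed, at most 10 in all, crops included, and the job is handed in when it is done.

```bash
mkdir -p pics; ls; python3 - <<'E'
from station import readout, viewer, ticket, env
import cv2,numpy as np
print(readout.read_state(), env.tcp_to_grasp)
ims=[]
for n in("scene","top"):
    c=viewer.capture(n); cv2.imwrite(f"pics/{n}0.png",c["color"]); np.savez(f"{n}0.npz",**c)
    print(n,c["mtx"].tolist(),c["pose"].round(3).tolist())
E
```

```text
pics
{'clock': 0.0, 'joint_positions': array([ 1.05848651,  0.41794787, -0.01034204,  1.61413901,  0.00467219,
        1.11069033, -0.05299663]), 'qvel': array([ 0.00024399, -0.00085001,  0.00121942,  0.00029811,  0.00182021,
        0.00048771, -0.00058334]), 'joint_torque': array([-2.35533771e-03, -8.51272559e+01,  6.37468994e-01, -4.25987542e+01,
       -4.88530565e-02,  1.86736631e-02,  1.25483216e-04]), 'ee_pos': array([ 283.36094855, -556.67359597,  204.8561672 ]), 'orientation': array([-3.05384916e+00, -7.32527597e-01,  4.97574553e-04]), 'contact_force': array([-1.06689362,  0.99218059, -1.08835761]), 'ft_torque': array([0.03064919, 0.0465147 , 0.00249317]), 'finger_force': 0.0, 'gripper_width': 0.9994306080370401} 18.8
scene [[407.086291033402, 0.0, 278.0092017681297], [0.0, 407.086291033402, 212.97289318779085], [0.0, 0.0, 1.0]] [[0.022, 0.52, -0.854, 1139.781], [1.0, 0.005, 0.028, 16.005], [0.019, -0.854, -0.52, 376.223], [0.0, 0.0, 0.0, 1.0]]
top [[406.03650319327386, 0.0, 288.5526880985861], [0.0, 406.03650319327386, 213.2057928419078], [0.0, 0.0, 1.0]] [[0.02, -0.973, 0.229, 458.398], [-1.0, -0.02, 0.005, 41.026], [-0.0, -0.229, -0.973, 679.17], [0.0, 0.0, 0.0, 1.0]]
```

View pics/top0.png

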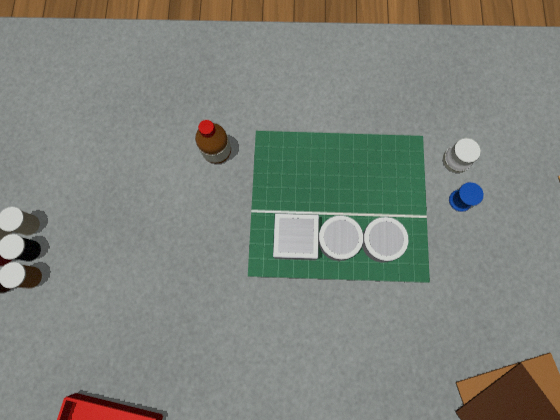

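View pics/scene0.png

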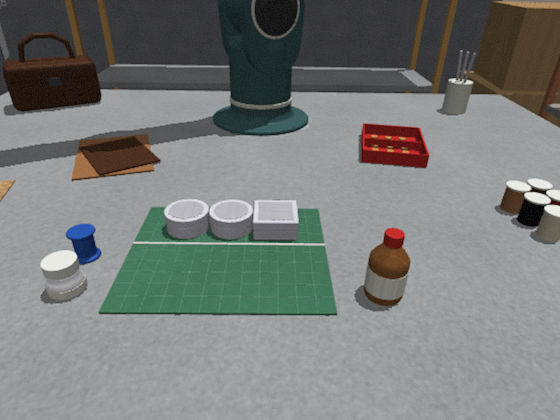

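The square tin is leftmost in the top view (centre about (296,236)). The round tins are at about (341,237) and (386,239), the mat spans (249–429, 131–282), and the line runs at about row 213.

```bash
cat > h.py <<'E'
import cv2,numpy as np
from scipy.spatial.transform import Rotation as R
def cast(c,px,z):
    px=np.atleast_2d(px).astype(float); r=np.c_[px,np.ones(len(px))]@np.linalg.inv(c["mtx"]).T@c["pose"][:3,:3].T
    o=c["pose"][:3,3]; return (o+r*((z-o[2])/r[:,2])[:,None])[:,:2]
def measure(c,out=True):
    im=c["color"]; hsv=cv2.cvtColor(im,cv2.COLOR_BGR2HSV)
    g=cv2.inRange(hsv,(60,80,30),(95,255,255)); g=cv2.morphologyEx(g,cv2.MORPH_CLOSE,np.ones((7,7)))
    m=max(cv2.findContours(g,0,1)[0],key=cv2.contourArea); hull=cv2.convexHull(m)
    mr=cv2.minAreaRect(cast(c,hull[:,0],3).astype(np.float32))
    inside=cv2.fillConvexPoly(np.zeros_like(g),hull,255)
    w=cv2.inRange(hsv,(0,0,120),(179,60,255))&inside; w=cv2.morphologyEx(w,cv2.MORPH_OPEN,np.ones((9,9)))
    w=cv2.erode(w,np.ones((3,3)))
    return mr,[ (cast(c,k[:,0],37),cv2.boundingRect(k)) for k in cv2.findContours(w,0,1)[0] if cv2.contourArea(k)>200]
E
python3 - <<'E'
from h import *
for n in("top","scene"):
    c=dict(np.load(n+"0.npz")); mr,t=measure(c); print(n,"mat",mr)
    for p,b in t: print(b,cv2.minAreaRect(p.astype(np.float32)))
c=dict(np.load("top0.npz")) 
im=c["color"]; cv2.imwrite("pics/crop.png",cv2.resize(im[120:290,240:440],None,fx=3.5,fy=3.5,interpolation=cv2.INTER_NEAREST))
print("lid corners eye",cast(c,[[274,214],[318,214],[319,259],[273,258]],37).round(1).tolist())
s=np.array([-3.05384916e+00,-7.32527597e-01,0]); print(R.from_rotvec(s).as_matrix().round(3))
E
```

```text
top mat ((637.63232421875, -41.097808837890625), (299.7101135253906, 258.96832275390625), 89.24147033691406)
(365, 215, 42, 45) ((571.8263549804688, -112.27877807617188), (66.59890747070312, 66.8433609008789), 45.452152252197266)
(320, 213, 42, 45) ((572.9692993164062, -40.31528091430664), (66.75437927246094, 67.69390869140625), 42.45058822631836)
(274, 212, 44, 45) ((575.921630859375, 32.099388122558594), (72.58475494384766, 68.47407531738281), 0.25276973843574524)
scene mat ((639.4500732421875, -42.62294006347656), (297.57464599609375, 259.9934997558594), 89.3384780883789)
(254, 209, 43, 14) ((589.5886840820312, 30.000747680664062), (39.3092155456543, 68.24368286132812), 0.4876146912574768)
(212, 209, 38, 13) ((588.8566284179688, -41.847686767578125), (36.287841796875, 60.34857177734375), 0.6149930953979492)
(166, 208, 38, 13) ((586.5514526367188, -115.3628921508789), (36.441959381103516, 62.249271392822266), 0.6253476738929749)
lid corners eye [[607.7, 67.8], [609.1, -3.6], [536.0, -5.5], [536.1, 67.4]]
[[ 0.891  0.454 -0.   ]
 [ 0.454 -0.891  0.001]
 [ 0.    -0.001 -1.   ]]
```

View pics/crop.png

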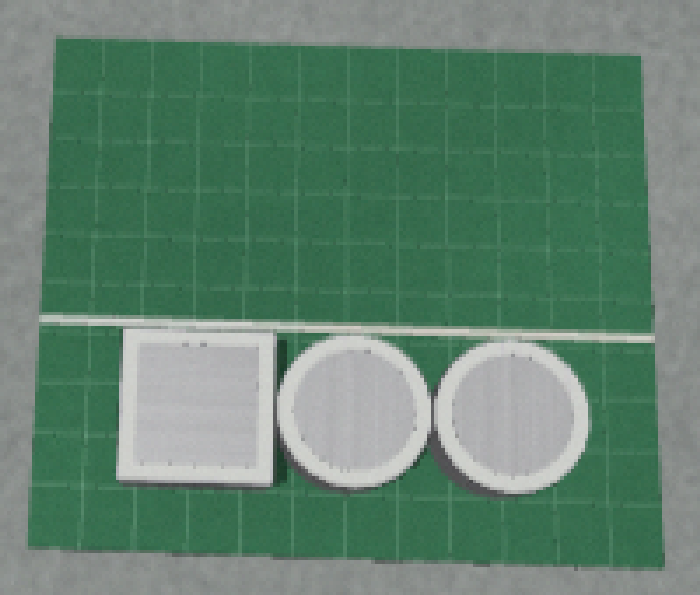

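Square tin centre is about (573, 32), its rear face is at x≈537, and mat x lies at about -0.8° to world x. I'll turn the tool square to the mat and go behind the tin.

```bash
python3 -m handwheel '[[[0,0,0,0,0,6.95],[0,0,0,0,0,6.95],[0,0,0,0,0,6.95],[0,0,0,0,0,6.95],[12.7,-37,0,0,0,0],[12.7,-37,0,0,0,0],[12.7,-37,0,0,0,0],[12.7,-37,0,0,0,0],[12.7,-37,0,0,0,0],[12.7,-37,0,0,0,0],[12.7,-37,0,0,0,0],[12.7,-37,0,0,0,0],[12.7,-37,0,0,0,0],[12.7,-37,0,0,0,0],[12.7,-37,0,0,0,0],[12.7,-37,0,0,0,0],[12.7,-37,0,0,0,0],[12.7,-37,0,0,0,0],[12.7,-37,0,0,0,0],[12.7,-37,0,0,0,0]]]' 30
python3 -c "
from station import readout;from h import R
s=readout.read_state();print(s['ee_pos'],R.from_rotvec(s['orientation']).as_matrix().round(4))"
```

```text
clock: 2.1
ee_pos: [495.3, 33.6, 205.4]
orientation: [-3.141, 0.023, 0.0]
contact_force: [0.1, 0.2, 0.4]
gripper_width: 0.315
finger_force: 0.0
[495.33106167  33.56413736 205.35885013] [[ 9.999e-01 -1.450e-02 -3.000e-04]
 [-1.450e-02 -9.999e-01  0.000e+00]
 [-3.000e-04 -0.000e+00 -1.000e+00]]
```

```bash
python3 -m handwheel '[[[0,0,40,0,0,0],[0,0,45,0,0,0],[0,0,45,0,0,0],[0,0,35,0,0,0],[0,0,20,0,0,0],[0,0,9,0,0,0],[0,0,0,0,0,0],[0,0,0,0,0,0]]]'
python3 - <<'E'
from station import viewer; import cv2
c=viewer.capture("top"); cv2.imwrite("pics/t1.png",cv2.resize(c["color"][120:330,200:440],None,fx=2.8,fy=2.8))
E
```

```text
clock: 2.9
ee_pos: [495.7, 32.1, 12.3]
orientation: [-3.141, 0.023, -0.001]
contact_force: [-0.2, 1.0, 0.5]
gripper_width: 0.32
finger_force: 0.0
```

View pics/t1.png

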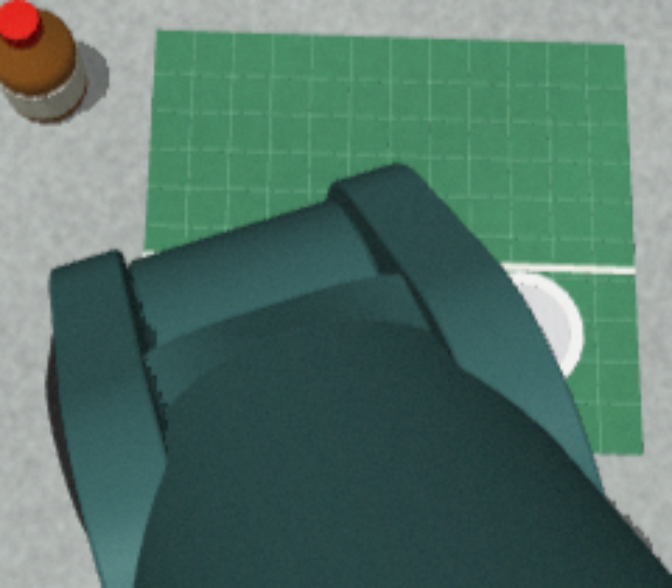

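The arm now hides the tins from above, so I'll approach gently and watch the force for contact.

```bash
python3 -m handwheel '[[[6,0,0,0,0,0],[6,0,0,0,0,0],[6,0,0,0,0,0],[5,0,0,0,0,0],[3,0,0,0,0,0],[2,0,0,0,0,0],[2,0,0,0,0,0],[2,0,0,0,0,0],[2,0,0,0,0,0],[2,0,0,0,0,0],[2,0,0,0,0,0]]]'
python3 - <<'E'
from station import viewer; import cv2,numpy as np
a=viewer.capture("wrist")["color"]; b=viewer.capture("scene")["color"][180:330,100:360]
b=cv2.resize(b,(520,300)); p=np.zeros((420,40+560,3),np.uint8)
cv2.imwrite("pics/w2.png",a); cv2.imwrite("pics/s2.png",b)
E
```

```text
clock: 4.05
ee_pos: [532.4, 31.5, 11.3]
orientation: [3.141, -0.022, -0.003]
contact_force: [-5.1, 0.4, 5.0]
gripper_width: 0.316
finger_force: 2.8
```

View pics/w2.png

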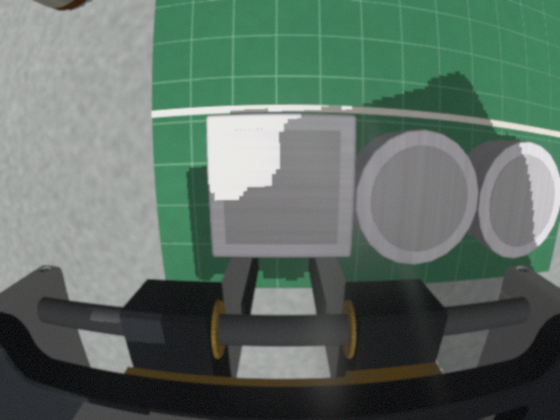

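View pics/s2.png

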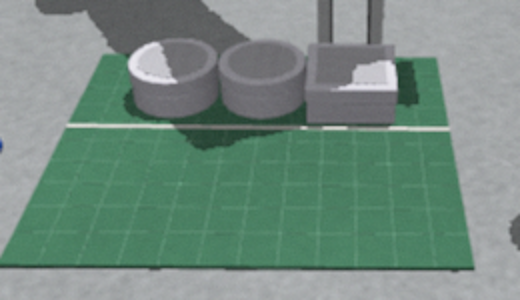

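The wrist view shows the fingers centred on and touching the square tin's rear face (row 256, columns 213–352). The round tins are undisturbed. I'll push partway and check.

```bash
python3 -m handwheel '[[[2,0,0,0,0,0],[3,0,0,0,0,0],[4,0,0,0,0,0],[4,0,0,0,0,0],[4,0,0,0,0,0],[4,0,0,0,0,0],[4,0,0,0,0,0],[4,0,0,0,0,0],[4,0,0,0,0,0],[3,0,0,0,0,0],[2,0,0,0,0,0]]]'
python3 - <<'E'
from station import viewer; import cv2,numpy as np
a=viewer.capture("wrist")["color"][:300]; b=viewer.capture("scene")["color"][180:330,100:380]
cv2.imwrite("pics/w3.png",np.vstack([a,cv2.resize(b,(560,300))]))
E
```

```text
clock: 5.25
ee_pos: [571.4, 30.9, 11.4]
orientation: [-3.141, 0.023, 0.0]
contact_force: [-0.9, 0.8, -0.8]
gripper_width: 0.318
finger_force: 0.8
```

View pics/w3.png

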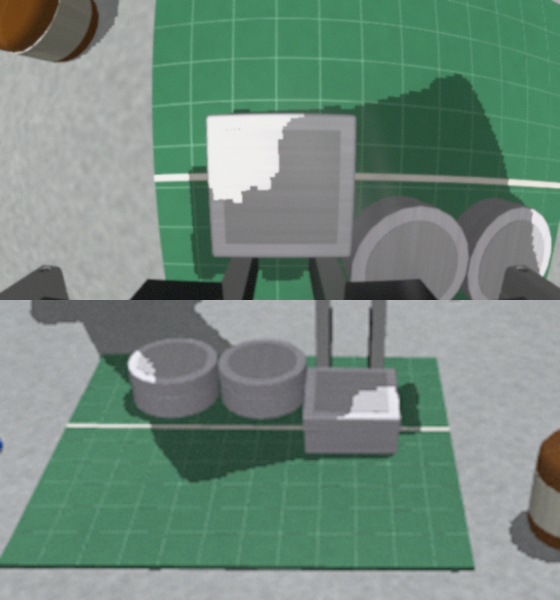

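Square tin is sliding straight (half over the line) and the round tins are unmoved, at the same pixels in the scene view. Continuing.

```bash
python3 -m handwheel '[[[2,0,0,0,0,0],[3,0,0,0,0,0],[4,0,0,0,0,0],[4,0,0,0,0,0],[4,0,0,0,0,0],[4,0,0,0,0,0],[4,0,0,0,0,0],[4,0,0,0,0,0],[4,0,0,0,0,0],[4,0,0,0,0,0],[4,0,0,0,0,0],[4,0,0,0,0,0],[4,0,0,0,0,0],[4,0,0,0,0,0],[4,0,0,0,0,0],[3,0,0,0,0,0],[2,0,0,0,0,0],[1,0,0,0,0,0],[0,0,0,0,0,0]]]'
```

```text
clock: 7.25
ee_pos: [634.3, 30.1, 11.5]
orientation: [-3.141, 0.023, 0.0]
contact_force: [-3.9, -0.3, 3.4]
gripper_width: 0.317
finger_force: 2.0
```

```bash
python3 -m handwheel '[[[-3,0,0,0,0,0],[-4,0,0,0,0,0],[-4,0,0,0,0,0],[-4,0,0,0,0,0],[0,0,0,0,0,0],[0,0,-20,0,0,0],[0,0,-40,0,0,0],[0,0,-45,0,0,0],[0,0,-45,0,0,0],[-45,0,0,0,0,0],[-45,0,0,0,0,0],[-45,0,0,0,0,0],[-45,0,0,0,0,0],[-40,0,0,0,0,0],[0,40,0,0,0,0],[0,45,0,0,0,0],[0,45,0,0,0,0],[0,45,0,0,0,0],[0,45,0,0,0,0],[0,45,0,0,0,0]]]'
python3 -m handwheel '[[[0,45,0,0,0,0],[0,45,0,0,0,0],[0,45,0,0,0,0],[0,30,0,0,0,0],[0,0,0,0,0,0],[0,0,0,0,0,0]]]'
python3 - <<'E'
from h import *
from station import viewer
c=viewer.capture("top"); mr,t=measure(c); print(mr)
for p,b in t:
    print(b,cv2.minAreaRect(p.astype(np.float32)))
cv2.imwrite("pics/end.png",cv2.resize(c["color"][110:300,200:480],None,fx=2.8,fy=2.8))
E
```

```text
clock: 9.25
ee_pos: [395.1, -233.5, 161.8]
orientation: [3.141, -0.022, 0.001]
contact_force: [0.9, 0.6, 0.4]
gripper_width: 0.322
finger_force: 0.0
clock: 9.85
ee_pos: [392.8, -396.6, 161.1]
orientation: [-3.141, 0.024, 0.001]
contact_force: [-0.0, 0.8, -0.0]
gripper_width: 0.317
finger_force: 0.0
((637.630126953125, -41.260009765625), (300.03460693359375, 258.96832275390625), 89.24147033691406)
(365, 215, 42, 45) ((572.0518188476562, -112.2279052734375), (66.84683227539062, 67.0653076171875), 44.523494720458984)
(320, 213, 42, 45) ((572.9280395507812, -40.352996826171875), (66.8662109375, 67.69390869140625), 42.45058822631836)
(277, 153, 42, 40) ((680.0726928710938, 30.633874893188477), (68.45655059814453, 67.95182037353516), 0.22046059370040894)
```

View pics/end.png

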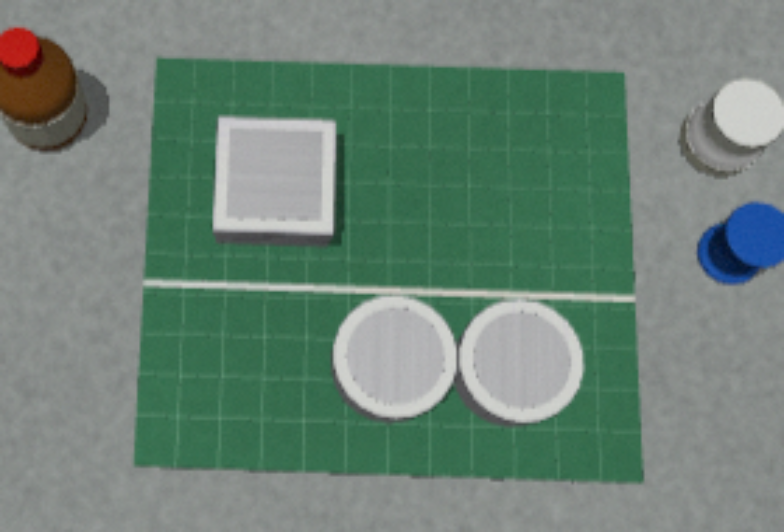

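The square tin lies flat and wholly beyond the line, by about 20 mm. The round tins have not moved, and the robot is clear.

```bash
python3 -c "
from station import ticket;print(ticket.finish_job())"
```

```text
the job is handed in; nothing more can be done
None
```

The square tin was pushed straight out and lies flat about 20 mm beyond the white line; the two round tins stayed where they stood, and the job was handed in at about 10 s of robot time (no verdict shown).

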